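# Load the chill carrier and hold it balanced over its dock

## Task

Stand the two dropper bottles that are out in front, between the aluminium carrier and the white dock (not the spares at the back), upright in free wells of the carrier, one bottle to a well. Then pick the loaded carrier up by its top rail at the point along the rail where it balances (well off the middle, towards the bored block), keep it level, and bring it over the pocket of the white chilling dock, squarely lined up with the pocket (either way round) and a few centimetres clear of it. Do not lower it in: finish still holding it there, level and steady, with all three bottles in their wells, and leave the other things on the table where they are.

Things in the scene. Friction and masses are not known exactly. Their poses are not given: they have to be found in the camera images.
- carrier: Loose aluminium bottle carrier, any yaw, 214 (its x) x 150 (its y) x 80 mm high, about 0.78 kg empty. Origin: centre of its underside, z up. The -x end is a solid block (x -107 to -23 mm, 24 mm high) bored with four wells; the +x end is a thin open slide tray (3 mm floor, 12 mm rim). A lifting rail runs lengthwise over the middle.
- rail_mid (a point): Middle of the carrier's rail, 73 mm over its underside; axes as the carrier's. The rail lies along x (-102 to +102 mm), 8 mm thick in y, 66 to 80 mm high, posts at x = -98 and 98, free below between; grip it across the 8 mm. With three bottles in (any wells) the carrier balances at x = -38 mm (towards the block), within 3 mm. A standing bottle's body is 34 mm clear of the rail.
- well_1 (a point): centre of the floor of a well in the carrier's block, at x = -85, y = -52 mm, 6 mm above the carrier's underside; axes as the carrier's. The well is round, 32 mm across, 18 mm deep, open at the top at 24 mm, with a 2 mm chamfer. Bottle_c stands in this well at the start; next wells are 40 mm away along x and 104 mm along y.
- well_2 (a point): centre of the floor of a well in the carrier's block, at x = -85, y = 52 mm, 6 mm above the carrier's underside; axes as the carrier's. The well is round, 32 mm across, 18 mm deep, open at the top at 24 mm, with a 2 mm chamfer. Empty at the start; next wells are 40 mm away along x and 104 mm along y.
- well_3 (a point): centre of the floor of a well in the carrier's block, at x = -45, y = -52 mm, 6 mm above the carrier's underside; axes as the carrier's. The well is round, 32 mm across, 18 mm deep, open at the top at 24 mm, with a 2 mm chamfer. Empty at the start; next wells are 40 mm away along x and 104 mm along y.
- well_4 (a point): centre of the floor of a well in the carrier's block, at x = -45, y = 52 mm, 6 mm above the carrier's underside; axes as the carrier's. The well is round, 32 mm across, 18 mm deep, open at the top at 24 mm, with a 2 mm chamfer. Empty at the start; next wells are 40 mm away along x and 104 mm along y.
- bottle_a: White plastic reagent dropper bottle with a pointed cap, 27 mm across, 78 mm high, 30 g, standing on the table. Origin: centre of its foot, z up. The straight body reaches up to about 40 mm, then a shoulder; take it round the body.
- bottle_b: A second dropper bottle, the same in size and shape as bottle_a (another cap colour), standing on the table. Origin: centre of its foot.
- bottle_c: A third such dropper bottle, already standing in well_1 of the carrier; it stays there. Origin: centre of its foot.
- dock: Fixed white plastic chilling dock, 266 (its x) x 238 mm, rim 44 mm above the table, with an open aluminium-lined pocket 226 (its x) x 162 (its y) mm, floor 12 mm above the table, that takes the carrier lengthwise with 6 mm to spare all round. Origin: under the pocket's centre, at table level. Walls 20 mm wide; the control deck, 56 mm wide, is on the -y side.
- pen: Bystander, to be left alone: blue ball pen, 9 x 118 x 10 mm. Origin: centre of its underside.
- forceps: Bystander, to be left alone: steel forceps, 10 x 130 x 9 mm. Origin: centre of its underside.
- tape_roll: Bystander, to be left alone: roll of beige label tape lying flat, 74 mm across, 19 mm high. Origin: centre of its underside.
- eraser: Bystander, to be left alone: eraser in a card sleeve, 21 x 45 x 12 mm. Origin: centre of its underside.
Not all that is in view belongs to the job. Leave any orange look-alike of the bottle_b alone.

How it is judged:
By the outcome, as a careful person would: the job done as asked, in the order asked, and still so for the second after the job is handed in, while the arm keeps its last pose, push and grip.
It also fails if it takes over 64 s, if anything falls off the work surface, if the arm or the gripper's body presses on something with over 40 N, if the wrist force passes 120 N, or if a joint passes its speed limit or range.

## Robot

A 6-joint arm with a two-finger parallel gripper is mounted at the origin on a cart in front of the work surface, level with it; the furniture and walls round the work are solid. World frame = base frame: x ahead of the robot, y to its left, z up, the work surface at z = 0. Lengths are in mm, angles in degrees, forces in N, time in s.
With the tool pointing down it reaches from about 350 to 775 mm from the base axis. Payload 5.5 kg.
Tool frame: the origin (TCP) lies on the centre line of the jaws, within the pads' length; the fingertips stand 22 mm ahead of it and the grasp point (between the pads) lies 3 mm ahead of it; z points along the fingers, y is the line along which they close (so a half turn about z gives the same grasp; the last joint's range is limited). The gripper opens to 85 mm and grips with 20 to 120 N. Pads are 22 mm wide; open, the fingers measure 114 mm over their backs; the gripper's body (76 mm by 85 mm) begins 54 mm behind the grasp point. The pads swing forward as they close: fully open they stand 13 mm farther back than shut.
Start: joints at [-80.019, 17.945, 2.641, 74.691, 0, 82.002], TCP at [177.484, -546.963, 253.323] pointing down, gripper open.
Joint ranges: [-158.12, 158.12], [-49.38, 96.58], [-58.88, 72.47], [-126.05, 133.96], [-84.25, 85.87], [-180, 180]. Speed limits (degrees/s): [147.25, 147.25, 180, 180, 180, 180].

## Interface

Orientations are given as [roll, pitch, yaw] about the fixed x, y, z axes, in that order (R = Rz(yaw) Ry(pitch) Rx(roll)).
In Python, from rig import robot gives the robot as it stands. The module is installed in compiled form; this text tells all that it offers.
- The arm moves only by the shell command python3 -m jog 'ROWS'. ROWS is JSON, a list of rows, each an object with "slide": the shift along the tool's x, y, z in cm, a list of three; "turn": the turn about the tool's z in rad; "claw": the opening, from 0 (shut) to 1 (fully open). A call has 1 to 10 rows; each row shifts and turns the commanded pose from where the row before left it, along the tool's axes as they then stand; what a row does not reach is not made up. A row lasts 1/8 s, in which the tool goes at most 62.5 mm and 10.7 degrees, less where a joint would pass 70% of its speed; a pose out of reach is approached as far as the arm can. A call with a gripper value outside its range is refused whole. The fingers move at their own pace and stop on an object; the grip force is fixed at half the most. Time passes only in rows, so rows that do not move let the fingers close. It gives the time, the measured TCP pose, the force, the opening and the grip force at its end, in the units of the state.
- robot.read_state(): the state, without advancing time (a new reading comes with each control period).
- robot.get_image(name): name is "scene" or "top"; returns a dict with "image" (384x512x3 uint8, red, green, blue), "fx", "fy", "cx", "cy" (pixels), "cam_to_world" (4x4, takes a point from camera to world coordinates). Camera axes: x right, y up, looking along -z (the intrinsics and any distortion apply to the point x, -y, -z); pixel columns grow to the right and rows downward; lengths in mm; the calibration is good to about 2 mm. A picture is of the moment at which its call begins. There is no depth.
- robot.close_job(): hands the job in; it is judged then, once.
The state is a dict: "time_s": time; "joint_positions": joint angles; "joint_velocities": joint speeds; "tau": joint torques, N m; "ee_pos": TCP position; "ee_rot": TCP orientation; "force": force on the tool from outside, world axes, zero at the start; "ft_torque": the same for the moment, N m; "width": opening from 0.0 (shut) to 1.0 (fully open); "grasp_force": force on a finger pad.
Only numpy, scipy, OpenCV 4.12 (cv2) and the standard library are available. Lean on these libraries where they do the work, as an engineer would, in place of code of your own. Each camera call takes 0.05 s, during which the arm holds its last target. There are 200 camera calls.

## Working session

There is one attempt and no reset: what is moved stays moved. The work goes in short steps, Python scripts to look and compute and a shell command to move; the robot and the scene stay as the last step left them, time stands still between calls to the robot, and variables do not carry over. Pictures are saved under pics/ and viewed, at most 10 in all, crops included, and the job is handed in when it is done.

```bash
mkdir -p pics
cat > h.py <<'E'
import numpy as np,cv2
from rig import robot
def grab(n,f):
    d=robot.get_image(n); cv2.imwrite(f,cv2.cvtColor(d['image'],cv2.COLOR_RGB2BGR))
    np.savez(f[:-4]+'.npz',**{k:v for k,v in d.items()}); return d
def load(f):
    return dict(np.load(f))
def ray(d,u,v):
    T=np.array(d['cam_to_world']);r=T[:3,:3]@np.array([(u-d['cx'])/d['fx'],-(v-d['cy'])/d['fy'],-1]);return T[:3,3],r
def atz(d,u,v,z):
    o,r=ray(d,u,v);return o+r*(z-o[2])/r[2]
def proj(d,p):
    T=np.array(d['cam_to_world']);q=T[:3,:3].T@(np.array(p,float)-T[:3,3]);return np.array([d['cx']-d['fx']*q[0]/q[2],d['cy']+d['fy']*q[1]/q[2]])
def tri(a,b):
    A=0;B=0
    for o,r in (a,b):
        r=r/np.linalg.norm(r);P=np.eye(3)-np.outer(r,r);A=A+P;B=B+P@o
    return np.linalg.solve(A,B)
E
python3 - <<'E'
from h import *
for n in('scene','top'):
    d=grab(n,f'pics/{n}0.png');print(n,{k:v for k,v in d.items() if k not in('image',)})
    im=cv2.imread(f'pics/{n}0.png');cv2.imwrite(f'pics/{n}0b.png',cv2.resize(im,(800,600),interpolation=cv2.INTER_CUBIC))
print(robot.read_state())
E
```

```text
scene {'fx': 436.11401938998995, 'fy': 436.11401938998995, 'cx': 260.57920752786634, 'cy': 193.5712081311065, 'cam_to_world': array([[-8.24291346e-01,  3.03010086e-01, -4.78255857e-01,
         5.50368412e+01],
       [-5.66005803e-01, -4.20948745e-01,  7.08829729e-01,
         6.96361665e+02],
       [ 1.34613544e-02,  8.54977802e-01,  5.18489875e-01,
         6.41684127e+02],
       [ 0.00000000e+00,  0.00000000e+00,  0.00000000e+00,
         1.00000000e+00]])}
top {'fx': 494.58154851588324, 'fy': 494.58154851588324, 'cx': 251.3614345660206, 'cy': 182.5829752577617, 'cam_to_world': array([[ 1.20015188e-01,  9.72513109e-01, -1.99535982e-01,
         2.67136084e+02],
       [-9.92771565e-01,  1.17765937e-01, -2.31474488e-02,
        -9.67264810e+01],
       [ 9.87344521e-04,  2.00871694e-01,  9.79617062e-01,
         1.59484015e+03],
       [ 0.00000000e+00,  0.00000000e+00,  0.00000000e+00,
         1.00000000e+00]])}
{'time_s': 0.1, 'joint_positions': array([-8.00181403e+01,  1.79876322e+01,  2.58499169e+00,  7.46901994e+01,
       -7.01996292e-04,  8.20025005e+01]), 'joint_velocities': array([ 0.10019752, -0.11236334,  0.09785904,  0.10194925, -0.0185857 ,
       -0.0141017 ]), 'tau': array([ 1.79032126e-03, -4.81724668e+01,  2.99245191e+01,  1.27069774e-02,
       -2.01865191e-04,  1.30787029e-05]), 'ee_pos': array([ 177.41405681, -546.52057308,  252.49752701]), 'ee_rot': array([-1.79907965e+02, -1.22216375e-02,  1.79793499e+01]), 'force': array([ 0.40856469, -0.37916225,  0.81580544]), 'ft_torque': array([-0.08842806, -0.00995618, -0.03152832]), 'grasp_force': 0.0, 'width': 1.0017833829566287}
```

View pics/scene0b.png

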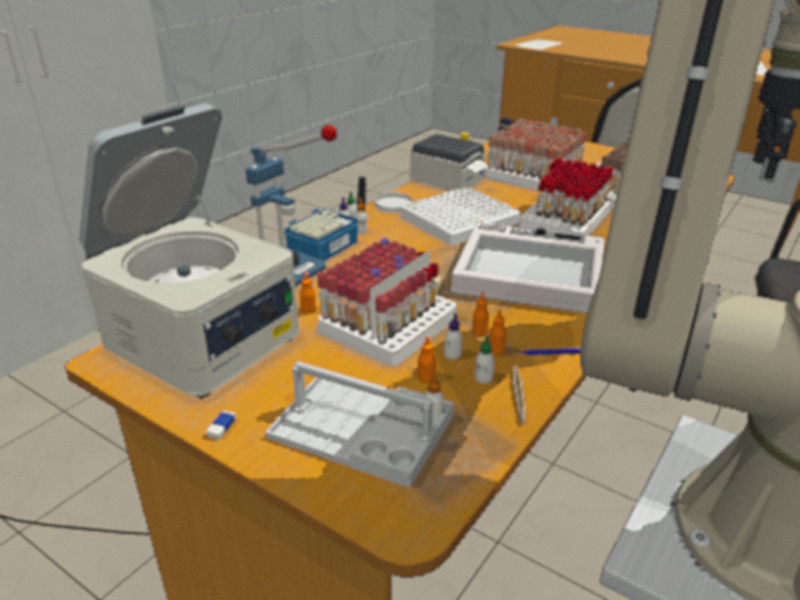

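View pics/top0b.png

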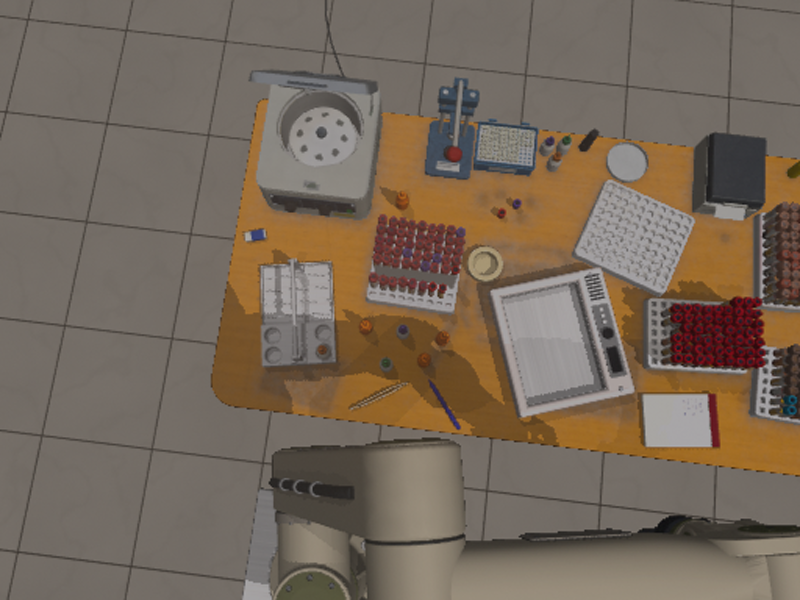

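The scene view (800x600) shows the carrier at about (360,420), and white bottles with a purple cap (454,340) and a green cap (485,360). Four orange look-alikes stand nearby. In the top view the carrier is at (298,315), purple at (403,330), green at (386,364) and the dock at (560,342). Next I'll enlarge both views to pick points.

Run:
```python
import cv2
a=cv2.imread('pics/top0.png');b=cv2.imread('pics/scene0.png')
def crop(im,x,y,w,h,f,n):
    c=cv2.resize(im[y:y+h,x:x+w],None,fx=f,fy=f,interpolation=cv2.INTER_CUBIC)
    for k in range(0,w,10): cv2.line(c,(k*f,0),(k*f,6 if k%50 else 16),(0,255,255),1); 
    for k in range(0,h,10): cv2.line(c,(0,k*f),(6 if k%50 else 16,k*f),(0,255,255),1)
    cv2.imwrite(n,c)
crop(a,155,160,160,110,5,'pics/topc.png')
crop(b,165,180,160,120,5,'pics/scenec.png')
```

```text
(no output)
```

View pics/topc.png

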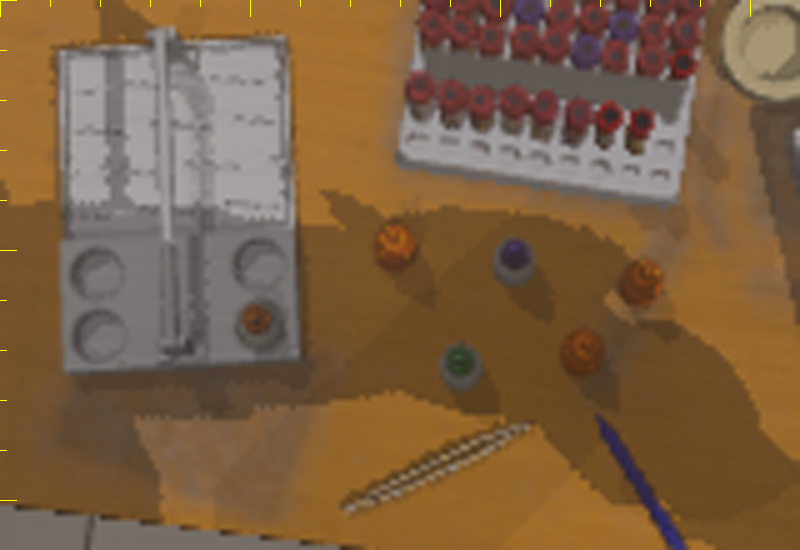

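View pics/scenec.png

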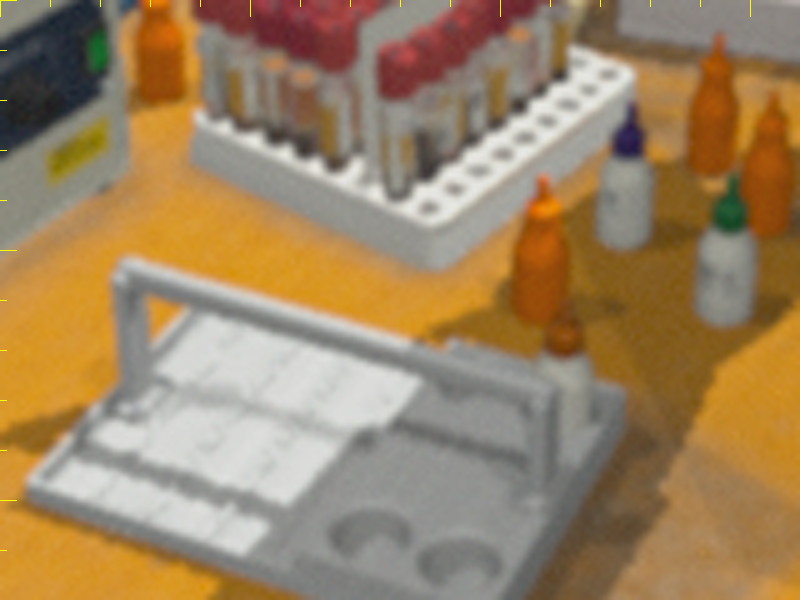

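The top crop (5x, origin 155,160) shows rail ends at (161,33) and (178,345), free wells at (97,273), (101,335) and (261,263), and bottle_c at (258,322). Purple is at (515,255) and green at (460,360). The scene crop (5x, origin 165,180) shows rail ends at (130,262) and (550,385). The cap tips are at (630,103) purple and (734,178) green.

```bash
cat > fit.py <<'E'
from h import *
from scipy.optimize import least_squares
t=load('pics/top0.npz');s=load('pics/scene0.npz')
T=lambda u,v:(155+(u+.5)/5-.5,160+(v+.5)/5-.5); S=lambda u,v:(165+(u+.5)/5-.5,180+(v+.5)/5-.5)
V=lambda u,v:((u+.5)*.64-.5,(v+.5)*.64-.5)
for n,a,b in(('rail+',T(162,36),S(130,262)),('rail-',T(179,345),S(550,385)),('purple tip',T(516,249),S(630,103)),('green tip',T(460,353),S(734,178)),
   ('well2',T(101,335),S(460,563)),('well4',T(97,273),S(370,532))):
    print(n,tri(ray(t,*a),ray(s,*b)).round(1))
def fit(c,x0):
    def f(p):
        th=np.radians(p[2]);R=np.array([[np.cos(th),-np.sin(th)],[np.sin(th),np.cos(th)]])
        return np.concatenate([proj(d,np.r_[R@np.array(q[:2])+p[:2],q[2]])-uv for d,uv,q in c])
    r=least_squares(f,x0,loss='soft_l1');return r.x,r.fun.reshape(-1,2)
if __name__=='__main__':
    c=[(t,T(66,371),(-107,75,24)),(t,T(299,358),(-107,-75,24)),(t,T(58,50),(107,75,12)),(t,T(287,38),(107,-75,12)),
     (t,T(101,335),(-85,52,24)),(t,T(97,273),(-45,52,24)),(t,T(261,263),(-45,-52,24)),(t,T(162,36),(102,0,80)),(t,T(179,345),(-102,0,80)),
     (s,S(130,262),(102,0,80)),(s,S(550,385),(-102,0,80)),(s,S(460,563),(-85,52,24)),(s,S(370,532),(-45,52,24)),(s,S(28,487),(107,75,12)),(s,S(625,393),(-107,-75,24))]
    x,r=fit(c,[450,100,0]);print('carrier',x.round(2));print(r.round(1).tolist())
    for n,a,b in(('purple',T(516,249),S(630,103)),('green',T(460,353),S(734,178))):
        p,r=fit([(t,a,(0,0,78)),(s,b,(0,0,78))],[400,0,0]);print(n,p.round(1),r.round(1).tolist())
    c=[(t,V(491,290),(133,101,44)),(t,V(524,416),(-133,101,44)),(t,V(634,390),(-133,-137,44)),(t,V(599,268),(133,-137,44)),
       (t,V(500,299),(113,81,44)),(t,V(583,279),(113,-81,44))]
    x,r=fit(c,[450,-300,10]);print('dock',x.round(2));print(r.round(1).tolist())
    for n,uv in(('or1',T(395,235)),('or2',T(645,272)),('or3',T(584,345))): print(n,atz(t,*uv,78).round())
E
python3 fit.py
```

```text
rail+ [603.7 147.6  79.3]
rail- [412.4 108.8  76.4]
purple tip [495.6 -90.2  79. ]
green tip [425.9 -64.4  77.2]
well2 [417.1 166.1  21.7]
well4 [455.9 174.4  23.6]
carrier [509.03 130.85  10.29]
[[-0.5, -0.0], [0.1, -0.2], [0.0, -0.5], [-0.1, -0.8], [-0.5, -0.2], [-0.0, -0.2], [-0.4, -0.1], [-0.5, -2.5], [-1.7, 0.3], [-1.5, -0.6], [1.6, 0.5], [0.9, -0.3], [0.9, -0.0], [0.1, -1.2], [0.9, -0.5]]
purple [496.4 -90.6   0. ] [[-0.0, -0.7], [0.4, 0.3]]
green [425.6 -64.1   0. ] [[-0.1, 0.2], [-0.1, -0.2]]
dock [ 507.21 -396.87   20.04]
[[-1.2, -0.0], [-0.7, 1.5], [2.7, 0.5], [1.2, -2.4], [0.7, -1.2], [-3.6, 0.3]]
or1 [494. -15.  78.]
or2 [ 490. -172.   78.]
or3 [ 440. -139.   78.]
```

```bash
cat > go.py <<'E'
# usage: go.py x y z [yaw]: shift (cm, tool axes now) and turn (rad) to a TCP target
import sys
from h import *
a=list(map(float,sys.argv[1:]));s=robot.read_state()
r,p,w=s['ee_rot'];th=np.radians(w);d=np.array(a[:3])-s['ee_pos']
print('t',round(s['time_s'],2),'pos',s['ee_pos'].round(1),'rot',s['ee_rot'].round(2),'w',round(s['width'],3),'F',s['force'].round(1),'g',round(s['grasp_force'],1),'j',s['joint_positions'].round(0))
print('slide cm',(np.array([d@[np.cos(th),np.sin(th),0],d@[np.sin(th),-np.cos(th),0],-d[2]])/10).round(2))
if len(a)>3: print('turn',round(np.radians(-((a[3]-w+180)%360-180)),3))
E
python3 -m jog '[{"slide":[2.0,-1.55,0],"turn":0,"claw":0.6},{"slide":[4,-3.05,0],"turn":0,"claw":0.6},{"slide":[4,-3.05,0],"turn":0,"claw":0.6},{"slide":[4,-3.05,0],"turn":0,"claw":0.6},{"slide":[4,-3.05,0],"turn":0,"claw":0.6},{"slide":[4,-3.05,0],"turn":0,"claw":0.6},{"slide":[4,-3.05,0],"turn":0,"claw":0.6},{"slide":[4,-3.05,0],"turn":0,"claw":0.6},{"slide":[4,-3.05,0],"turn":0,"claw":0.6},{"slide":[4,-3.05,0],"turn":0,"claw":0.6}]'
python3 -m jog '[{"slide":[0,0,0],"turn":-0.18,"claw":0.6},{"slide":[0,0,0],"turn":-0.18,"claw":0.6},{"slide":[0,0,0],"turn":-0.18,"claw":0.6},{"slide":[0,0,0],"turn":-0.18,"claw":0.6},{"slide":[0,0,0],"turn":-0.18,"claw":0.6},{"slide":[0,0,0],"turn":-0.18,"claw":0.6},{"slide":[0,0,0],"turn":-0.18,"claw":0.6},{"slide":[0,0,0],"turn":-0.18,"claw":0.6},{"slide":[0,0,0],"turn":-0.18,"claw":0.6},{"slide":[0,0,0],"turn":-0.18,"claw":0.6}]'
python3 -m jog '[{"slide":[0,0,0],"turn":-0.18,"claw":0.6},{"slide":[0,0,0],"turn":-0.18,"claw":0.6},{"slide":[0,0,0],"turn":-0.18,"claw":0.6},{"slide":[0,0,0],"turn":-0.18,"claw":0.6},{"slide":[0,0,0],"turn":-0.18,"claw":0.6},{"slide":[0,0,0],"turn":-0.18,"claw":0.6},{"slide":[0,0,0],"turn":-0.12,"claw":0.6},{"slide":[0,0,0],"turn":0,"claw":0.6},{"slide":[0,0,0],"turn":0,"claw":0.6}]'
python3 go.py 496 -90.5 120 190.3
```

```text
time_s: 1.35
ee_pos: [450.0, -152.3, 253.0]
ee_rot: [-180.0, 0.0, 18.0]
force: [0.5, 0.5, 0.8]
width: 0.6
grasp_force: 0.0
time_s: 2.6
ee_pos: [449.1, -153.7, 252.9]
ee_rot: [-180.0, -0.0, 121.5]
force: [0.6, -0.3, -0.0]
width: 0.605
grasp_force: 0.0
time_s: 3.72
ee_pos: [449.3, -153.8, 253.1]
ee_rot: [180.0, -0.0, -170.2]
force: [0.6, -0.6, -1.0]
width: 0.6
grasp_force: 0.0
t 3.73 pos [ 449.3 -153.8  253.1] rot [ 1.7999e+02 -2.0000e-02 -1.7025e+02] w 0.6 F [ 0.6 -0.6 -1. ] g 0.0 j [-29.   7. -11.  72.  -0. -38.]
slide cm [-5.68  5.44 13.31]
turn -0.01
```

```bash
python3 -m jog '[{"slide":[-2.84,2.72,1.3],"turn":-0.01,"claw":0.6},{"slide":[-2.84,2.72,2],"turn":0,"claw":0.6},{"slide":[0,0,5],"turn":0,"claw":0.6},{"slide":[0,0,5],"turn":0,"claw":0.6},{"slide":[0,0,0],"turn":0,"claw":0.6}]'
python3 - <<'E'
from h import *
t=grab('top','pics/t1.png');s=grab('scene','pics/s1.png')
a=cv2.imread('pics/t1.png')[190:260,190:290];b=cv2.imread('pics/s1.png')[170:250,240:340]
cv2.imwrite('pics/v1.png',np.hstack([cv2.resize(a,(400,280)),cv2.resize(b[:70],(400,280))]))
E
python3 go.py 496 -90.5 39 190.3
```

```text
time_s: 4.35
ee_pos: [492.4, -89.0, 116.9]
ee_rot: [179.8, -0.4, -169.6]
force: [-1.2, -0.2, 0.4]
width: 0.6
grasp_force: 0.0
t 4.45 pos [496.  -90.4 121.2] rot [-180.     -0.   -169.61] w 0.598 F [0.2 0.4 0.6] g 0.0 j [-19.  15. -21.  54.  -0. -30.]
slide cm [-0.   -0.01  8.22]
turn 0.002
```

View pics/v1.png

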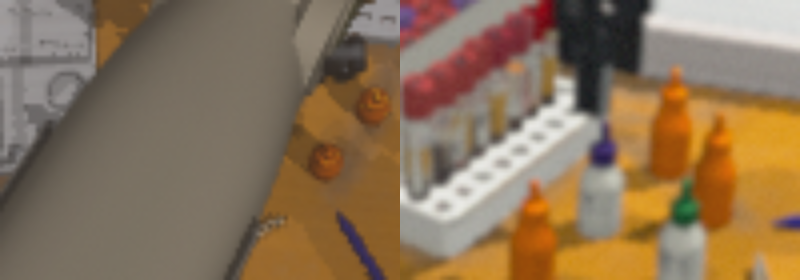

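The picture shows a finger just above and behind the purple cap (603,140), clear of the orange bottles. The tube rack is close behind, so I'll check its clearance.

Run:
```python
from fit import *
print('tube first',tri(ray(t,*T(421,80)),ray(s,*S(400,50))))
print('rack corner front-left top',tri(ray(t,*T(403,152)),ray(s,*S(433,240))), 'front right',tri(ray(t,*T(683,192)),ray(s,*S(633,70))))
for u,v in((641,112),(609,108),(580,102)): print(atz(t,*T(u,v),105))
d=load('pics/s1.npz')
for z in (78,99,121): print(proj(d,[496,-90.5,z]))
```

```text
rail+ [603.7 147.6  79.3]
rail- [412.4 108.8  76.4]
purple tip [495.6 -90.2  79. ]
green tip [425.9 -64.4  77.2]
well2 [417.1 166.1  21.7]
well4 [455.9 174.4  23.6]
tube first [585.81320394 -21.05671936 111.56474707]
rack corner front-left top [557.69020864 -10.31105384  18.42258741] front right [ 552.74220219 -192.41585303   27.2944494 ]
[ 584.04083265 -157.30519727  105.        ]
[ 584.17237478 -137.48466136  105.        ]
[ 585.77624163 -119.34366938  105.        ]
[291.12141001 200.59760606]
[291.55553174 193.21325559]
[292.02008864 185.31120733]
```

```bash
python3 -m jog '[{"slide":[0,0,3],"turn":0,"claw":0.6},{"slide":[0,0,3],"turn":0,"claw":0.6},{"slide":[0,0,2.2],"turn":0,"claw":0.6},{"slide":[0,0,0],"turn":0,"claw":0.6},{"slide":[0,0,0],"turn":0,"claw":0.2},{"slide":[0,0,0],"turn":0,"claw":0.2},{"slide":[0,0,0],"turn":0,"claw":0.2},{"slide":[0,0,0],"turn":0,"claw":0.2}]'
python3 go.py 496 -90.5 160 190.3
```

```text
time_s: 5.45
ee_pos: [497.6, -91.0, 40.7]
ee_rot: [-179.9, 0.2, -169.6]
force: [-1.0, 0.0, 5.8]
width: 0.294
grasp_force: 58.6
t 5.45 pos [497.6 -91.   40.7] rot [-179.87    0.22 -169.57] w 0.294 F [-1.   0.   5.8] g 58.6 j [-19.  20. -27.  43.  -0. -30.]
slide cm [  0.15   0.07 -11.93]
turn 0.002
```

```bash
python3 -m jog '[{"slide":[0,0,-4],"turn":0,"claw":0.2},{"slide":[0,0,-4],"turn":0,"claw":0.2},{"slide":[0,0,-4],"turn":0,"claw":0.2},{"slide":[0,0,0],"turn":0,"claw":0.2}]'
python3 go.py 455.5 174 160 190.3
```

```text
time_s: 5.95
ee_pos: [498.6, -91.3, 163.2]
ee_rot: [-179.7, 0.5, -169.6]
force: [-0.3, -0.5, -0.5]
width: 0.29
grasp_force: 59.2
t 5.95 pos [498.6 -91.3 163.2] rot [-179.73    0.46 -169.56] w 0.29 F [-0.3 -0.5 -0.5] g 59.2 j [-19.  13. -17.  59.  -0. -30.]
slide cm [-0.56 26.87  0.32]
turn 0.002
```

```bash
python3 -m jog '[{"slide":[-0.13,2.25,0],"turn":0,"claw":0.2},{"slide":[-0.13,4.5,0],"turn":0,"claw":0.2},{"slide":[-0.13,4.5,0],"turn":0,"claw":0.2},{"slide":[-0.13,4.5,0],"turn":0,"claw":0.2},{"slide":[-0.13,4.5,0],"turn":0,"claw":0.2},{"slide":[-0.12,4.5,0],"turn":0,"claw":0.2},{"slide":[0,2,0],"turn":0,"claw":0.2},{"slide":[0,0,0],"turn":0,"claw":0.2},{"slide":[0,0,0],"turn":0,"claw":0.2}]'
python3 go.py 455.5 174 75 190.3
python3 - <<'E'
from h import *
s=grab('scene','pics/s2.png');b=cv2.imread('pics/s2.png')[150:300,160:340]
cv2.imwrite('pics/v2.png',cv2.resize(b,(720,600),interpolation=cv2.INTER_CUBIC))
for z in (123,201): print((proj(s,[455.5,174,z])-[160,150])*4)
E
```

```text
time_s: 7.08
ee_pos: [454.8, 173.8, 158.1]
ee_rot: [-180.0, -0.0, -169.6]
force: [-0.3, -0.6, -0.9]
width: 0.292
grasp_force: 59.2
t 7.08 pos [454.8 173.8 158.1] rot [-1.7998e+02 -1.0000e-02 -1.6957e+02] w 0.292 F [-0.3 -0.6 -0.9] g 59.2 j [ 11.  11. -20.  59.  -0.   1.]
slide cm [-0.07  0.01  8.31]
turn 0.002
[315.33618332 388.96374379]
[313.20271587 252.74275625]
```

View pics/v2.png

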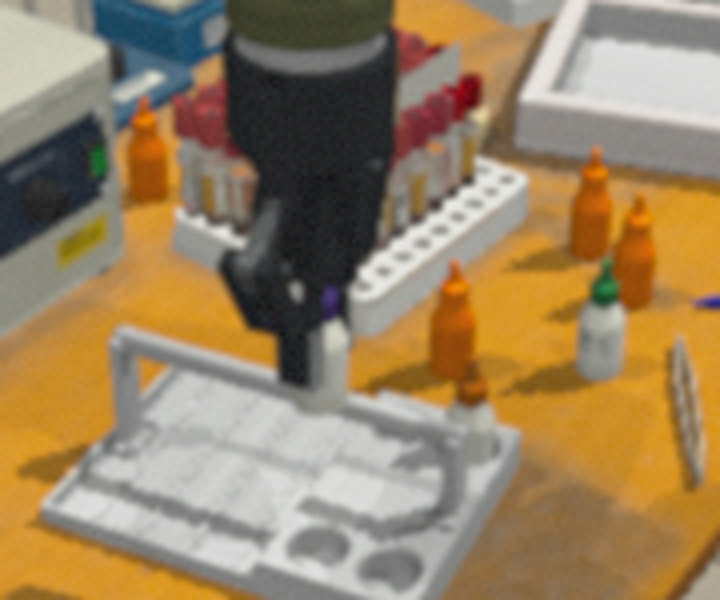

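The picture shows the bottle upright in the pads with its foot at about (322,403). The predicted foot was near u=315, so the bottle is held 3–5 mm off-centre towards tool +x. I'll lower it and compare it with the well from close by.

```bash
python3 -m jog '[{"slide":[0,0,3],"turn":0,"claw":0.2},{"slide":[0,0,4],"turn":0,"claw":0.2},{"slide":[0,0,0],"turn":0,"claw":0.2},{"slide":[0,0,0],"turn":0,"claw":0.2}]'
python3 go.py 455.5 174 55 190.3
python3 - <<'E'
from h import *
s=grab('scene','pics/s3.png');x0,y0=190,215;b=cv2.imread('pics/s3.png')[y0:y0+75,x0:x0+100]
cv2.imwrite('pics/v3.png',cv2.resize(b,(800,600),interpolation=cv2.INTER_CUBIC))
f=lambda p:(((proj(s,p)-[x0,y0])+.5)*8).round().tolist()
st=robot.read_state()['ee_pos'];z=st[2]-39
print('tcp-foot',f([st[0],st[1],z-1.5]),'top of body',f([st[0],st[1],z+38]),'well4',f([455.5,174,24]),'well2',f([416.1,166.8,24]),'px/mm',(np.array(f([st[0]+10,st[1],z]))-f([st[0],st[1],z]))/10,(np.array(f([st[0],st[1]+10,z]))-f([st[0],st[1],z]))/10)
E
```

```text
time_s: 7.62
ee_pos: [455.6, 173.7, 89.2]
ee_rot: [-180.0, 0.0, -169.6]
force: [-0.0, -0.5, -0.5]
width: 0.292
grasp_force: 59.2
t 7.62 pos [455.6 173.7  89.2] rot [-1.7999e+02  4.0000e-02 -1.6963e+02] w 0.292 F [-0.  -0.5 -0.5] g 59.2 j [ 11.  15. -26.  49.  -0.   1.]
slide cm [0.   0.03 3.42]
turn 0.001
tcp-foot [397.0, 495.0] top of body [395.0, 372.0] well4 [400.0, 572.0] well2 [544.0, 619.0] px/mm [-3.2 -1.6] [-2.5  2.2]
```

View pics/v3.png

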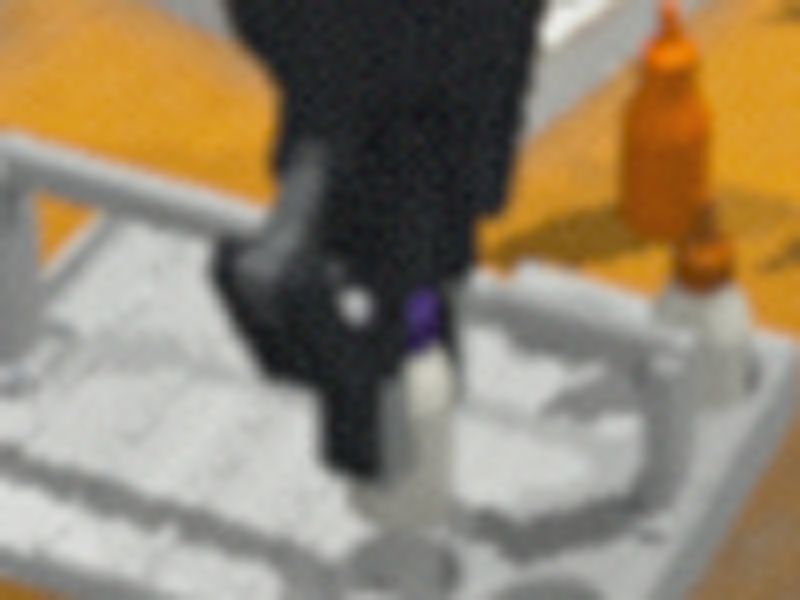

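The bottle's foot is centred at about (405,504) and the well at (402,572). Relative to prediction, the bottle sits about 2 mm towards tool +x, so I'll correct for that and insert it.

```bash
python3 -m jog '[{"slide":[-0.2,0,2],"turn":0,"claw":0.2},{"slide":[0,0,1],"turn":0,"claw":0.2},{"slide":[0,0,0.5],"turn":0,"claw":0.2},{"slide":[0,0,0.4],"turn":0,"claw":0.2},{"slide":[0,0,0],"turn":0,"claw":0.2}]'
python3 go.py 457.5 174 50
```

```text
time_s: 8.3
ee_pos: [456.8, 174.6, 49.4]
ee_rot: [-180.0, 0.0, -169.6]
force: [-0.9, -0.3, -0.5]
width: 0.289
grasp_force: 59.2
t 8.3 pos [456.8 174.6  49.4] rot [-180.      0.   -169.56] w 0.289 F [-0.9 -0.3 -0.5] g 59.2 j [ 12.  18. -28.  44.  -0.   1.]
slide cm [-0.06 -0.07 -0.06]
```

```bash
python3 -m jog '[{"slide":[0,0,0],"turn":0,"claw":0.5},{"slide":[0,0,0],"turn":0,"claw":0.5},{"slide":[0,0,-2],"turn":0,"claw":0.5},{"slide":[0,0,-4],"turn":0,"claw":0.5},{"slide":[0,0,-4],"turn":0,"claw":0.5},{"slide":[0,0,0],"turn":0,"claw":0.5},{"slide":[0,0,0],"turn":0,"claw":0.5}]'
python3 go.py 425.8 -64.3 150 190.3
```

```text
time_s: 9.18
ee_pos: [456.7, 174.5, 149.1]
ee_rot: [-180.0, 0.0, -169.6]
force: [0.2, 0.5, 0.8]
width: 0.503
grasp_force: 0.0
t 9.18 pos [456.7 174.5 149.1] rot [-1.7999e+02  1.0000e-02 -1.6956e+02] w 0.503 F [0.2 0.5 0.8] g 0.0 j [ 11.  12. -21.  58.  -0.   1.]
slide cm [  7.36 -22.92  -0.09]
turn 0.002
```

```bash
python3 -m jog '[{"slide":[0.7,-2.4,0],"turn":0,"claw":0.6},{"slide":[1.4,-4.5,0],"turn":0,"claw":0.6},{"slide":[1.4,-4.5,0],"turn":0,"claw":0.6},{"slide":[1.4,-4.5,0],"turn":0,"claw":0.6},{"slide":[1.4,-4.5,0],"turn":0,"claw":0.6},{"slide":[1.06,-2.52,0],"turn":0,"claw":0.6},{"slide":[0,0,3],"turn":0,"claw":0.6},{"slide":[0,0,0],"turn":0,"claw":0.6},{"slide":[0,0,0],"turn":0,"claw":0.6}]'
python3 go.py 425.8 -64.3 39 190.3
python3 - <<'E'
from h import *
s=grab('scene','pics/s4.png');x0,y0=165,165;b=cv2.imread('pics/s4.png')[y0:y0+120,x0:x0+160]
cv2.imwrite('pics/v4.png',cv2.resize(b,(800,600),interpolation=cv2.INTER_CUBIC))
E
```

```text
time_s: 10.3
ee_pos: [425.5, -63.8, 119.0]
ee_rot: [180.0, -0.1, -169.5]
force: [-0.1, 0.8, 0.1]
width: 0.602
grasp_force: 0.0
t 10.3 pos [425.5 -63.8 119. ] rot [ 1.7996e+02 -8.0000e-02 -1.6953e+02] w 0.602 F [-0.1  0.8  0.1] g 0.0 j [-19.   7. -31.  52.  -0. -30.]
slide cm [-0.02 -0.06  8.  ]
turn 0.003
```

View pics/v4.png

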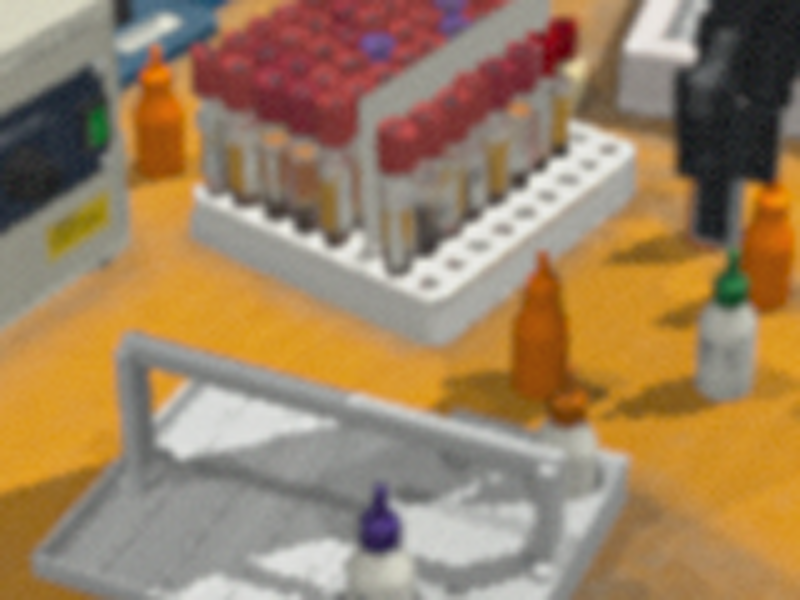

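The purple bottle stands upright in well_4 (tip at 381,490), and nothing else has moved. Now I'll take the green one.

```bash
python3 -m jog '[{"slide":[0,0,3],"turn":0,"claw":0.6},{"slide":[0,0,3],"turn":0,"claw":0.6},{"slide":[0,0,2],"turn":0,"claw":0.6},{"slide":[0,0,0],"turn":0,"claw":0.6},{"slide":[0,0,0],"turn":0,"claw":0.6},{"slide":[0,0,0],"turn":0,"claw":0.2},{"slide":[0,0,0],"turn":0,"claw":0.2},{"slide":[0,0,0],"turn":0,"claw":0.2},{"slide":[0,0,0],"turn":0,"claw":0.2}]'
python3 -m jog '[{"slide":[0,0,-2],"turn":0,"claw":0.2},{"slide":[0,0,-4],"turn":0,"claw":0.2},{"slide":[0,0,-4],"turn":0,"claw":0.2},{"slide":[0,0,-2],"turn":0,"claw":0.2},{"slide":[0,0,0],"turn":0,"claw":0.2},{"slide":[0,0,0],"turn":0,"claw":0.2}]'
python3 go.py 417.1 166.8 159 190.3
```

```text
time_s: 11.48
ee_pos: [426.9, -64.4, 40.6]
ee_rot: [-179.9, 0.1, -169.6]
force: [-1.7, 0.9, 7.1]
width: 0.291
grasp_force: 58.6
time_s: 12.22
ee_pos: [425.5, -64.0, 158.6]
ee_rot: [180.0, -0.0, -169.6]
force: [-1.0, 0.7, -0.8]
width: 0.283
grasp_force: 59.1
t 12.22 pos [425.5 -64.  158.6] rot [ 1.7999e+02 -4.0000e-02 -1.6956e+02] w 0.283 F [-1.   0.7 -0.8] g 59.1 j [-19.   5. -27.  58.  -0. -30.]
slide cm [-3.36 22.85 -0.04]
turn 0.002
```

```bash
python3 -m jog '[{"slide":[-0.36,2.35,0],"turn":0,"claw":0.2},{"slide":[-0.6,4.5,0],"turn":0,"claw":0.2},{"slide":[-0.6,4.5,0],"turn":0,"claw":0.2},{"slide":[-0.6,4.5,0],"turn":0,"claw":0.2},{"slide":[-0.6,4.5,0],"turn":0,"claw":0.2},{"slide":[-0.6,2.5,0],"turn":0,"claw":0.2},{"slide":[0,0,3],"turn":0,"claw":0.2},{"slide":[0,0,4],"turn":0,"claw":0.2},{"slide":[0,0,0],"turn":0,"claw":0.2},{"slide":[0,0,0],"turn":0,"claw":0.2}]'
python3 go.py 417.6 166.8 50 190.3
python3 - <<'E'
from h import *
s=grab('scene','pics/s5.png');x0,y0=200,225;b=cv2.imread('pics/s5.png')[y0:y0+75,x0:x0+100]
cv2.imwrite('pics/v5.png',cv2.resize(b,(800,600),interpolation=cv2.INTER_CUBIC))
f=lambda p:(((proj(s,p)-[x0,y0])+.5)*8).round().tolist()
st=robot.read_state()['ee_pos']
print('tcp-foot',f([st[0],st[1],st[2]-40.6]),'well2',f([416.1,166.8,24]))
E
```

```text
time_s: 13.48
ee_pos: [417.5, 166.5, 89.5]
ee_rot: [-180.0, -0.1, -169.6]
force: [0.2, 0.2, -0.4]
width: 0.286
grasp_force: 59.1
t 13.47 pos [417.5 166.5  89.5] rot [-1.7999e+02 -5.0000e-02 -1.6957e+02] w 0.286 F [ 0.2  0.2 -0.4] g 59.1 j [ 11.  11. -31.  48.  -0.   1.]
slide cm [-0.02  0.03  3.95]
turn 0.002
tcp-foot [458.0, 458.0] well2 [464.0, 539.0]
```

View pics/v5.png

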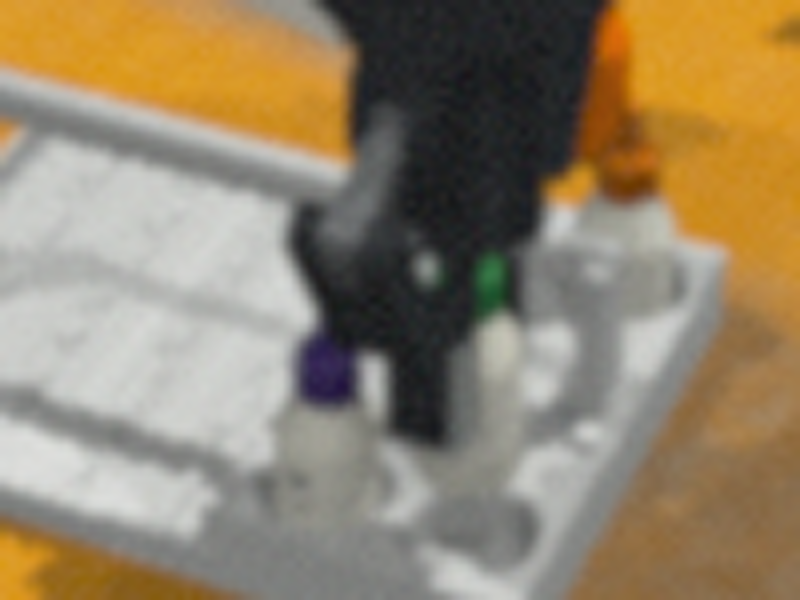

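The green bottle's foot is at about (470,469), just above the well centre at about (475,535). The purple bottle is seated in the next well. The offset matches the first placing, so I'll insert the green one.

```bash
python3 -m jog '[{"slide":[0,0.05,2],"turn":0,"claw":0.2},{"slide":[0,0,1],"turn":0,"claw":0.2},{"slide":[0,0,0.5],"turn":0,"claw":0.2},{"slide":[0,0,0.4],"turn":0,"claw":0.2},{"slide":[0,0,0],"turn":0,"claw":0.2}]'
python3 go.py 417.6 166.8 50
```

```text
time_s: 14.15
ee_pos: [418.3, 166.2, 50.9]
ee_rot: [-179.9, 0.1, -169.6]
force: [0.9, -3.6, -2.3]
width: 0.293
grasp_force: 60.8
t 14.15 pos [418.3 166.2  50.9] rot [-1.7988e+02  7.0000e-02 -1.6962e+02] w 0.293 F [ 0.9 -3.6 -2.3] g 60.8 j [ 12.  14. -34.  42.  -0.   1.]
slide cm [0.06 0.07 0.09]
```

```bash
python3 -m jog '[{"slide":[0,-0.1,0],"turn":0,"claw":0.2},{"slide":[0,0,0],"turn":0,"claw":0.2}]'
python3 -m jog '[{"slide":[0,0,0],"turn":0,"claw":0.45},{"slide":[0,0,0],"turn":0,"claw":0.45},{"slide":[0,0,-2],"turn":0,"claw":0.45},{"slide":[0,0,-4],"turn":0,"claw":0.45},{"slide":[0,0,-4],"turn":0,"claw":0.45},{"slide":[0,0,0],"turn":0,"claw":0.45},{"slide":[0,0,0],"turn":0,"claw":0.45}]'
python3 -m jog '[{"slide":[0,-4,-2],"turn":0,"claw":0.35},{"slide":[0,-5,0],"turn":0,"claw":0.35},{"slide":[0,-5,0],"turn":0,"claw":0.35},{"slide":[0,-5,0],"turn":0,"claw":0.35},{"slide":[0,-5,0],"turn":0,"claw":0.35},{"slide":[0,-4,0],"turn":0,"claw":0.35},{"slide":[0,0,0],"turn":0,"claw":0.35}]'
python3 - <<'E'
from h import *
s=grab('scene','pics/s6.png');t=grab('top','pics/t6.png');b=cv2.imread('pics/s6.png')[215:315,165:305];a=cv2.imread('pics/t6.png')[160:240,160:220]
cv2.imwrite('pics/v6.png',np.hstack([cv2.resize(b,(560,400),interpolation=cv2.INTER_CUBIC),cv2.resize(a,(240,320),interpolation=cv2.INTER_CUBIC).copy() if 0 else cv2.copyMakeBorder(cv2.resize(a,(240,320),interpolation=cv2.INTER_CUBIC),0,80,0,0,0)]))
E
```

```text
time_s: 14.4
ee_pos: [418.2, 166.2, 50.8]
ee_rot: [180.0, 0.1, -169.6]
force: [-0.3, -2.1, -0.5]
width: 0.287
grasp_force: 61.1
time_s: 15.28
ee_pos: [417.2, 166.1, 149.8]
ee_rot: [-180.0, -0.0, -169.6]
force: [0.1, -0.1, -0.2]
width: 0.45
grasp_force: 0.0
time_s: 16.15
ee_pos: [468.0, -111.4, 168.5]
ee_rot: [179.9, -0.1, -169.8]
force: [0.8, 1.0, 0.3]
width: 0.35
grasp_force: 0.0
```

View pics/v6.png

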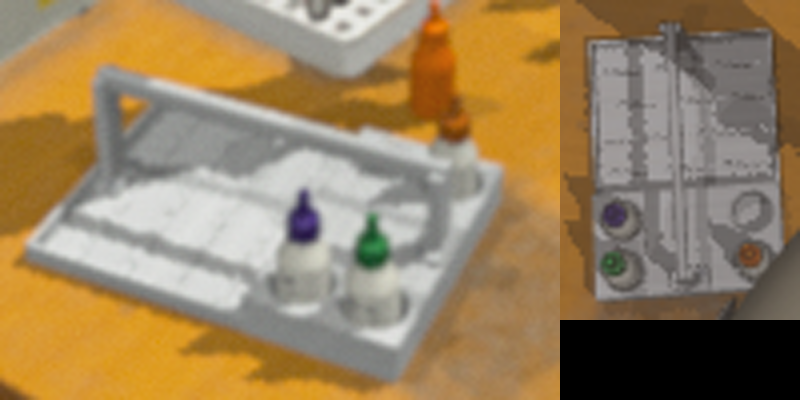

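All three bottles are upright in their wells: purple (305,250), green (373,280), orange-capped bottle_c (457,160). The carrier hasn't moved. Next I'll go to the balance point on the rail.

```bash
python3 go.py 471.2 122.9 140 190.4
```

```text
t 16.25 pos [ 467.3 -108.9  168.7] rot [ 1.7988e+02 -1.6000e-01 -1.6962e+02] w 0.35 F [-0.4 -0.   0. ] g 0.0 j [-23.  10. -20.  60.   0. -33.]
slide cm [-4.56 22.73  2.87]
turn -0.0
```

```bash
python3 -m jog '[{"slide":[-0.56,2.3,0],"turn":0,"claw":0.35},{"slide":[-0.9,4.5,0],"turn":0,"claw":0.35},{"slide":[-0.9,4.5,0],"turn":0,"claw":0.35},{"slide":[-0.9,4.5,0],"turn":0,"claw":0.35},{"slide":[-0.9,4.5,0],"turn":0,"claw":0.35},{"slide":[-0.4,2.43,2.9],"turn":0,"claw":0.35},{"slide":[0,0,0],"turn":0,"claw":0.35},{"slide":[0,0,0],"turn":0,"claw":0.35}]'
python3 go.py 471.2 122.9 75 190.4
python3 - <<'E'
from h import *
s=grab('scene','pics/s7.png');x0,y0=165,195;b=cv2.imread('pics/s7.png')[y0:y0+105,x0:x0+140]
cv2.imwrite('pics/v7.png',cv2.resize(b,(800,600),interpolation=cv2.INTER_CUBIC))
st=robot.read_state()['ee_pos']
for p in ([st[0],st[1],st[2]-22],[471.2,122.9,80],[471.2,122.9,66]):print(((proj(s,p)-[x0,y0]+.5)*800/140).round())
E
```

```text
time_s: 17.25
ee_pos: [471.4, 122.9, 141.3]
ee_rot: [-180.0, -0.1, -169.5]
force: [0.2, -0.1, -0.5]
width: 0.348
grasp_force: 0.0
t 17.25 pos [471.4 122.9 141.3] rot [-1.7998e+02 -6.0000e-02 -1.6948e+02] w 0.348 F [ 0.2 -0.1 -0.5] g 0.0 j [  5.  12. -21.  56.  -0.  -5.]
slide cm [0.01 0.01 6.63]
turn 0.002
[476. 217.]
[477. 308.]
[477. 338.]
```

View pics/v7.png

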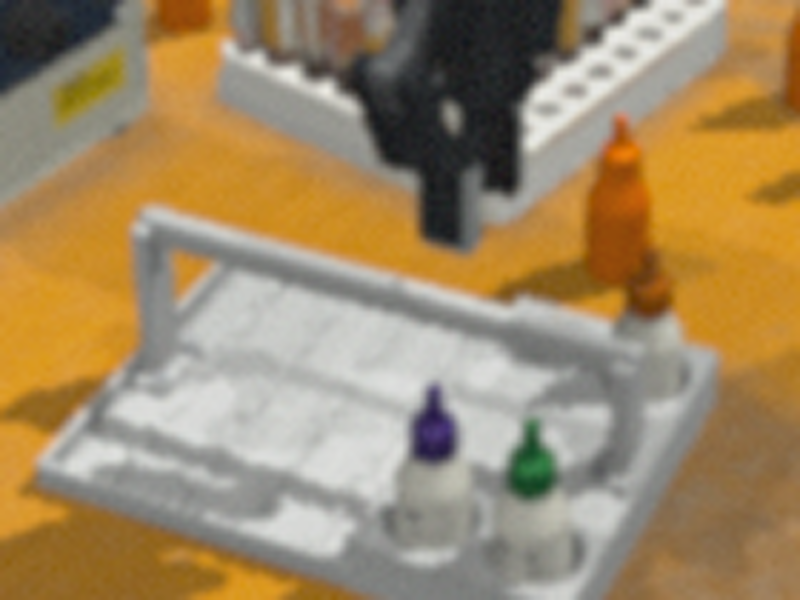

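The fingertips (450,245 and 505,190) straddle the rail line at u=477, clear of the bottles. I'll lower, close, and lift a little.

```bash
python3 -m jog '[{"slide":[0,0,3],"turn":0,"claw":0.35},{"slide":[0,0,2.5],"turn":0,"claw":0.35},{"slide":[0,0,1.1],"turn":0,"claw":0.35},{"slide":[0,0,0],"turn":0,"claw":0.35},{"slide":[0,0,0],"turn":0,"claw":0},{"slide":[0,0,0],"turn":0,"claw":0},{"slide":[0,0,0],"turn":0,"claw":0},{"slide":[0,0,0],"turn":0,"claw":0},{"slide":[0,0,0],"turn":0,"claw":0}]'
python3 go.py 471.2 122.9 75 190.4
```

```text
time_s: 18.42
ee_pos: [473.1, 122.1, 76.5]
ee_rot: [-179.9, 0.1, -169.6]
force: [-0.3, -4.1, 6.3]
width: 0.082
grasp_force: 59.5
t 18.43 pos [473.1 122.1  76.5] rot [-1.7990e+02  1.3000e-01 -1.6956e+02] w 0.082 F [-0.3 -4.1  6.3] g 59.5 j [  5.  16. -27.  47.  -0.  -5.]
slide cm [0.17 0.11 0.15]
turn 0.001
```

Gripped. I'll lift gently by 30 mm and check the tilt.

```bash
python3 -m jog '[{"slide":[0,0,-0.5],"turn":0,"claw":0},{"slide":[0,0,-1],"turn":0,"claw":0},{"slide":[0,0,-1],"turn":0,"claw":0},{"slide":[0,0,-0.5],"turn":0,"claw":0},{"slide":[0,0,0],"turn":0,"claw":0},{"slide":[0,0,0],"turn":0,"claw":0},{"slide":[0,0,0],"turn":0,"claw":0},{"slide":[0,0,0],"turn":0,"claw":0}]'
python3 - <<'E'
from h import *
s=grab('scene','pics/s8.png');x0,y0=165,185;b=cv2.imread('pics/s8.png')[y0:y0+105,x0:x0+140]
cv2.imwrite('pics/v8.png',cv2.resize(b,(800,600),interpolation=cv2.INTER_CUBIC))
st=robot.read_state();print(st['ee_pos'],st['ee_rot'],st['force'],st['ft_torque'],st['width'])
c,n=np.cos(np.radians(10.4)),np.sin(np.radians(10.4));g=np.array([471.2,122.9])+38*np.array([c,n])
for q in((102,0,80),(-102,0,80),(107,75,12),(-107,75,24),(-107,-75,24)):
    print(q,((proj(s,[g[0]+c*q[0]-n*q[1],g[1]+n*q[0]+c*q[1],q[2]+30])-[x0,y0]+.5)*800/140).round())
E
```

```text
time_s: 19.42
ee_pos: [471.9, 122.5, 105.0]
ee_rot: [-180.0, -0.0, -169.6]
force: [0.3, 0.1, -8.1]
width: 0.081
grasp_force: 58.5
[471.96456753 122.53225996 105.07731839] [-1.79997407e+02 -2.01822878e-02 -1.69561259e+02] [ 0.39176181 -0.24046942 -9.04943792] [-0.08673712 -0.01162197  0.01595061] 0.08478583753151445
(102, 0, 80) [138. 202.]
(-102, 0, 80) [644. 346.]
(107, 75, 12) [ 29. 459.]
(-107, 75, 24) [567. 610.]
(-107, -75, 24) [726. 355.]
```

View pics/v8.png

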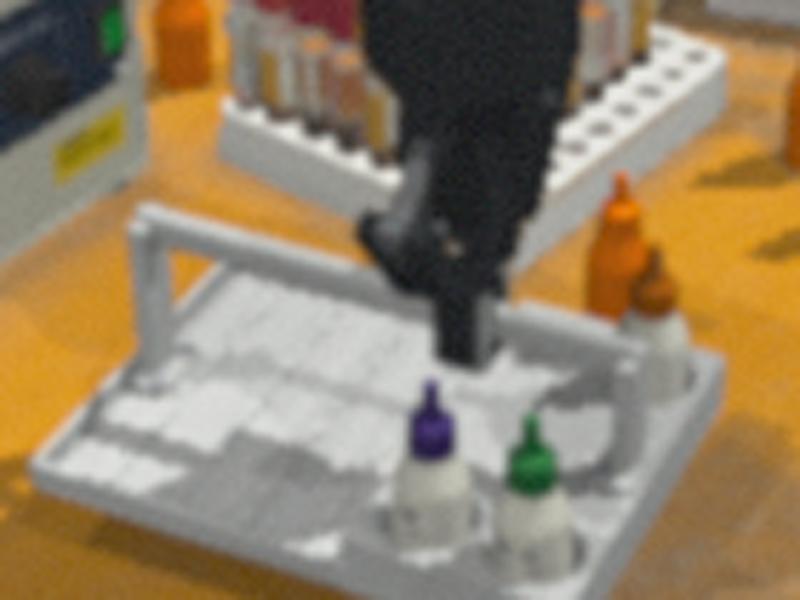

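The carrier hangs level: rail ends at (147,208) and (645,352) against predicted (138,202) and (644,346). The bottles are in place. I've now viewed 12 pictures, which is over the limit of 10, so from here I'll measure numerically only. I'll refine the dock pose by edge matching.

```bash
cat > dock.py <<'E'
from h import *
from scipy.optimize import minimize
def model(p,rects):
    th=np.radians(p[2]);R=np.array([[np.cos(th),-np.sin(th)],[np.sin(th),np.cos(th)]]);L=[]
    for x0,x1,y0,y1,z in rects:
        k=np.linspace(0.04,.96,40)
        for a,b in(((x0,y0),(x1,y0)),((x1,y0),(x1,y1)),((x1,y1),(x0,y1)),((x0,y1),(x0,y0))):
            q=np.outer(1-k,a)+np.outer(k,b);L.append(np.c_[q@R.T+p[:2],np.full(40,z)])
    return np.vstack(L)
def cost_fn(views):
    D=[]
    for f in views:
        d=load(f+'.npz');g=cv2.GaussianBlur(cv2.cvtColor(d['image'],cv2.COLOR_RGB2GRAY),(3,3),0)
        D.append((d,cv2.distanceTransform(255-cv2.Canny(g,40,100),cv2.DIST_L2,5)))
    R=[(-133,133,-137,101,44),(-113,113,-81,81,44)]
    def c(p):
        m=model(p,R);s=0
        for d,dt in D:
            uv=np.array([proj(d,q) for q in m]).astype(np.float32)
            v=cv2.remap(dt,uv[None,:,0],uv[None,:,1],cv2.INTER_LINEAR,borderValue=5)[0];s+=np.minimum(v,4).mean()
        return s
    return c
for views in(['pics/top0'],['pics/t6'],['pics/s8'],['pics/top0','pics/s8']):
    c=cost_fn(views);best=None
    for dx in(-8,0,8):
        for dy in(-8,0,8):
            for w in(16,20,24):
                r=minimize(c,[507+dx,-397+dy,w],method='Nelder-Mead',options=dict(initial_simplex=np.array([507+dx,-397+dy,w])+np.array([[0,0,0],[6,0,0],[0,6,0],[0,0,3]]),maxiter=60))
                if best is None or r.fun<best.fun: best=r
    print(views,best.x.round(2),round(best.fun,3))
E
python3 dock.py
```

```text
['pics/top0'] [ 522.6  -389.46   18.59] 0.56
['pics/t6'] [ 522.67 -389.67   19.09] 0.54
['pics/s8'] [ 505.6  -389.34   18.21] 0.774
['pics/top0', 'pics/s8'] [ 506.45 -392.47   18.74] 1.56
```

```bash
python3 -m jog '[{"slide":[0,0,-1],"turn":0,"claw":0},{"slide":[0,0,-2],"turn":0,"claw":0},{"slide":[0,0,-2],"turn":0,"claw":0},{"slide":[0,0,-2],"turn":0,"claw":0},{"slide":[0,0,-2],"turn":0,"claw":0},{"slide":[0,0,-2],"turn":0,"claw":0},{"slide":[0,0,-1],"turn":0,"claw":0},{"slide":[0,0,0],"turn":0,"claw":0},{"slide":[0,0,0],"turn":0,"claw":0}]'; python3 go.py 471.5 -409.9 225 200
```

```text
time_s: 20.6
ee_pos: [471.5, 122.5, 224.5]
ee_rot: [180.0, -0.1, -169.6]
force: [-0.5, 0.5, -9.5]
width: 0.079
grasp_force: 58.6
t 20.6 pos [471.5 122.5 224.5] rot [ 1.8000e+02 -8.0000e-02 -1.6956e+02] w 0.079 F [-0.5  0.5 -9.5] g 58.6 j [  5.   9. -13.  68.  -0.  -5.]
slide cm [ 9.650e+00 -5.236e+01 -5.000e-02]
turn -0.167
```

Run:
```python
from h import *
P=np.array([507,-391]);th=np.radians(18.7);ex=np.array([np.cos(th),np.sin(th)]);ey=np.array([-ex[1],ex[0]])
for f in('pics/top0','pics/s8'):
    d=load(f+'.npz');g=cv2.cvtColor(d['image'],cv2.COLOR_RGB2GRAY)
    for n,a,b,off in(('x',ex,ey,(-60,-30,0,30,60)),('y',ey,ex,(-80,-40,0,40,80))):
        k=np.arange(-172,173,4);o=[]
        for w in off:
            uv=np.array([proj(d,np.r_[P+a*q+b*w,44]) for q in k],np.float32)
            o.append(cv2.remap(g,uv[None,:,0],uv[None,:,1],cv2.INTER_LINEAR)[0])
        print(f,n);print(' '.join(f'{q}:{int(v)}' for q,v in zip(k,np.median(o,0))))
```

```text
pics/top0 x
-172:115 -168:113 -164:114 -160:113 -156:112 -152:107 -148:94 -144:94 -140:95 -136:95 -132:140 -128:163 -124:163 -120:153 -116:109 -112:98 -108:104 -104:104 -100:115 -96:146 -92:151 -88:152 -84:151 -80:151 -76:151 -72:152 -68:152 -64:151 -60:152 -56:152 -52:152 -48:153 -44:153 -40:152 -36:152 -32:152 -28:153 -24:152 -20:152 -16:153 -12:153 -8:153 -4:151 0:152 4:153 8:160 12:155 16:159 20:161 24:161 28:160 32:160 36:161 40:160 44:160 48:161 52:159 56:159 60:159 64:158 68:160 72:159 76:158 80:159 84:158 88:158 92:158 96:143 100:142 104:131 108:116 112:136 116:163 120:165 124:163 128:138 132:85 136:75 140:79 144:80 148:91 152:107 156:110 160:107 164:111 168:108 172:116
pics/top0 y
-172:84 -168:84 -164:86 -160:97 -156:96 -152:94 -148:96 -144:114 -140:107 -136:154 -132:142 -128:100 -124:54 -120:39 -116:37 -112:38 -108:47 -104:68 -100:99 -96:137 -92:163 -88:148 -84:104 -80:72 -76:75 -72:107 -68:113 -64:119 -60:160 -56:162 -52:162 -48:163 -44:163 -40:162 -36:157 -32:160 -28:159 -24:156 -20:153 -16:153 -12:155 -8:155 -4:154 0:152 4:150 8:152 12:153 16:152 20:151 24:151 28:151 32:
[... 946 characters left out ...]
53 172:153
pics/s8 y
-172:162 -168:158 -164:158 -160:158 -156:158 -152:157 -148:157 -144:151 -140:145 -136:131 -132:107 -128:83 -124:68 -120:59 -116:77 -112:98 -108:128 -104:159 -100:182 -96:202 -92:213 -88:211 -84:199 -80:179 -76:161 -72:145 -68:137 -64:131 -60:129 -56:128 -52:128 -48:128 -44:129 -40:129 -36:129 -32:131 -28:134 -24:141 -20:152 -16:170 -12:193 -8:211 -4:219 0:221 4:221 8:221 12:220 16:220 20:220 24:220 28:220 32:220 36:220 40:220 44:219 48:218 52:218 56:219 60:218 64:218 68:218 72:217 76:217 80:219 84:222 88:223 92:222 96:207 100:187 104:162 108:146 112:140 116:138 120:139 124:138 128:138 132:136 136:136 140:135 144:133 148:135 152:137 156:137 160:132 164:121 168:112 172:108
```

```bash
python3 -m jog '[{"slide":[0.09,-0.5,0],"turn":0,"claw":0},{"slide":[0.19,-1,0],"turn":0,"claw":0},{"slide":[0.28,-1.5,0],"turn":0,"claw":0},{"slide":[0.37,-2,0],"turn":0,"claw":0},{"slide":[0.46,-2.5,0],"turn":0,"claw":0},{"slide":[0.56,-3,0],"turn":0,"claw":0},{"slide":[0.57,-3.09,0],"turn":0,"claw":0},{"slide":[0.57,-3.09,0],"turn":0,"claw":0},{"slide":[0.57,-3.09,0],"turn":0,"claw":0},{"slide":[0.57,-3.09,0],"turn":0,"claw":0}]'
python3 -m jog '[{"slide":[0.57,-3.09,0],"turn":0,"claw":0},{"slide":[0.57,-3.09,0],"turn":0,"claw":0},{"slide":[0.57,-3.09,0],"turn":0,"claw":0},{"slide":[0.57,-3.09,0],"turn":0,"claw":0},{"slide":[0.57,-3.09,0],"turn":0,"claw":0},{"slide":[0.57,-3.09,0],"turn":0,"claw":0},{"slide":[0.56,-3,0],"turn":0,"claw":0},{"slide":[0.46,-2.5,0],"turn":0,"claw":0},{"slide":[0.37,-2,0],"turn":0,"claw":0},{"slide":[0.28,-1.5,0],"turn":0,"claw":0}]'
python3 -m jog '[{"slide":[0.19,-1,0],"turn":0,"claw":0},{"slide":[0.09,-0.5,0],"turn":0,"claw":0},{"slide":[0,0,0],"turn":-0.04,"claw":0},{"slide":[0,0,0],"turn":-0.06,"claw":0},{"slide":[0,0,0],"turn":-0.044,"claw":0},{"slide":[0,0,0],"turn":0,"claw":0},{"slide":[0,0,0],"turn":0,"claw":0}]'
python3 go.py 470.9 -405.1 152 198.7
```

```text
time_s: 21.85
ee_pos: [471.4, -112.0, 225.3]
ee_rot: [-180.0, -0.0, -169.6]
force: [0.2, 0.3, -8.2]
width: 0.081
grasp_force: 58.7
time_s: 23.1
ee_pos: [471.2, -391.3, 225.0]
ee_rot: [180.0, -0.0, -169.6]
force: [1.3, 0.5, -9.4]
width: 0.078
grasp_force: 58.7
time_s: 23.98
ee_pos: [471.8, -404.8, 225.4]
ee_rot: [180.0, 0.0, -161.3]
force: [0.4, -0.1, -8.4]
width: 0.074
grasp_force: 58.7
t 23.98 pos [ 471.8 -404.8  225.4] rot [ 179.99    0.   -161.32] w 0.074 F [ 0.4 -0.1 -8.4] g 58.7 j [-48.  24.   7.  73.   0. -67.]
slide cm [0.1  0.01 7.34]
turn -0.0
```

```bash
python3 -m jog '[{"slide":[0,0,0.8],"turn":0,"claw":0},{"slide":[0,0,1.5],"turn":0,"claw":0},{"slide":[0,0,1.5],"turn":0,"claw":0},{"slide":[0,0,1.5],"turn":0,"claw":0},{"slide":[0,0,1.2],"turn":0,"claw":0},{"slide":[0,0,0.8],"turn":0,"claw":0},{"slide":[0,0,0],"turn":0,"claw":0},{"slide":[0,0,0],"turn":0,"claw":0},{"slide":[0,0,0],"turn":0,"claw":0}]'
python3 go.py 470.9 -405.1 152 198.7
python3 - <<'E'
from h import *
s=grab('scene','pics/s9.png');t=grab('top','pics/t9.png')
th=np.radians(18.7);c,n=np.cos(th),np.sin(th);e=robot.read_state()['ee_pos']
O=e[:2]+37.5*np.array([c,n]);zu=e[2]-75
W=lambda q:[O[0]+c*q[0]-n*q[1],O[1]+n*q[0]+c*q[1],q[2]+zu]
for nm,d in(('scene',s),('top',t)):
    im=cv2.cvtColor(d['image'],cv2.COLOR_RGB2HSV);H,S,V=im[...,0].astype(int),im[...,1],im[...,2]
    for cap,lo,hi,q in(('purple',118,150,(-45,52,6+62)),('green',65,95,(-85,52,6+62)),('orange c',5,16,(-85,-52,68))):
        p=proj(d,W(q));y,x=np.nonzero((H>=lo)&(H<=hi)&(S>80)&(V>30));k=np.hypot(x-p[0],y-p[1])<14
        print(nm,cap,'pred',p.round(1),'seen',k.sum(),(x[k].mean().round(1),y[k].mean().round(1)) if k.any() else '')
    # carrier/dock edges: brightness along carrier +x axis & y at rail-free lines
    g=cv2.cvtColor(d['image'],cv2.COLOR_RGB2GRAY)
    for lab,a,b,off,z in(('x z12',0,1,(-60,-40,40,60),12),('y z12',1,0,(30,50,70),12)):
        k=np.arange(-130,131,4);o=[]
        for w in off:
            uv=np.array([proj(d,W((q,w,z) if a==0 else (w,q,z))) for q in k],np.float32);o.append(cv2.remap(g,uv[None,:,0],uv[None,:,1],cv2.INTER_LINEAR)[0])
        m=np.median(o,0);print(nm,lab,' '.join(f'{q}:{int(v)}' for q,v in zip(k,m) if abs(q)>(85 if a==0 else 56)))
E
```

```text
time_s: 25.1
ee_pos: [472.1, -405.6, 153.1]
ee_rot: [-179.9, 0.0, -161.3]
force: [0.9, 0.7, -8.6]
width: 0.079
grasp_force: 58.7
t 25.1 pos [ 472.1 -405.6  153.1] rot [-1.7992e+02  3.0000e-02 -1.6131e+02] w 0.079 F [ 0.9  0.7 -8.6] g 58.7 j [-48.  26.  -0.  64.  -0. -67.]
slide cm [0.09 0.09 0.11]
turn -0.0
scene purple pred [358.  142.6] seen 21 (np.float64(358.4), np.float64(143.4))
scene green pred [372.9 144.5] seen 4 (np.float64(370.2), np.float64(146.8))
scene orange c pred [375.  130.1] seen 4 (np.float64(370.8), np.float64(122.5))
scene x z12 -130:74 -126:74 -122:73 -118:73 -114:75 -110:73 -106:74 -102:75 -98:79 -94:87 -90:104 -86:112 86:187 90:184 94:182 98:169 102:152 106:154 110:168 114:183 118:187 122:193 126:192 130:188
scene y z12 -130:133 -126:145 -122:161 -118:184 -114:205 -110:209 -106:210 -102:213 -98:217 -94:218 -90:207 -86:194 -82:182 -78:179 -74:174 -70:160 -66:146 -62:136 -58:132 58:136 62:133 66:138 70:143 74:142 78:139 82:135 86:132 90:134 94:142 98:152 102:156 106:141 110:125 114:111 118:109 122:109 126:109 130:109
top purple pred [347.  232.4] seen 0 
top green pred [350.4 245.8] seen 0 
top orange c pred [384.9 238.5] seen 0 
top x z12 -130:131 -126:129 -122:130 -118:131 -114:131 -110:130 -106:130 -102:131 -98:131 -94:131 -90:131 -86:130 86:127 90:137 94:143 98:124 102:118 106:99 110:105 114:109 118:108 122:92 126:73 130:72
top y z12 -130:113 -126:103 -122:119 -118:137 -114:139 -110:131 -106:113 -102:84 -98:70 -94:78 -90:82 -86:119 -82:123 -78:156 -74:146 -70:106 -66:99 -62:132 -58:138 58:103 62:103 66:102 70:102 74:89 78:90 82:102 86:101 90:92 94:102 98:108 102:111 106:97 110:71 114:70 118:75 122:77 126:77 130:77
```

```bash
python3 -m jog '[{"slide":[0.1,0,0],"turn":0,"claw":0},{"slide":[0,0,0],"turn":0,"claw":0},{"slide":[0,0,0],"turn":0,"claw":0},{"slide":[0,0,0],"turn":0,"claw":0},{"slide":[0,0,0],"turn":0,"claw":0},{"slide":[0,0,0],"turn":0,"claw":0}]'
python3 - <<'E'
from h import *
st=robot.read_state();print(st['ee_pos'],st['ft_torque'],st['force'])
# tilt: vertical edge of the +x rail end / rail top line in the scene view, as seen vs. predicted
d=grab('scene','pics/s10.png');g=cv2.cvtColor(d['image'],cv2.COLOR_RGB2GRAY)
th=np.radians(18.7);c,n=np.cos(th),np.sin(th);e=st['ee_pos'];O=e[:2]+37.5*np.array([c,n])
for x in(95,75,55,35,15):
    u,v=proj(d,[O[0]+c*x,O[1]+n*x,e[2]-75+80]);r=np.arange(v-7,v+8)
    print(x,round(v,1),cv2.remap(g,np.full((1,15),u,np.float32),r[None].astype(np.float32),cv2.INTER_LINEAR)[0])
E
```

```text
time_s: 25.95
ee_pos: [470.8, -405.6, 152.3]
ee_rot: [-180.0, -0.0, -161.3]
force: [0.0, -0.2, -9.3]
width: 0.081
grasp_force: 58.7
[ 470.76909411 -405.55127403  152.26575218] [-0.00958478 -0.00091916 -0.01642489] [ 0.00994934 -0.1563378  -9.31828157]
95 125.9 [166 162 156 155 160 172 187 190 173 151 130 129 147 167 173]Traceback (most recent call last):
  File "<stdin>", line 8, in <module>
cv2.error: OpenCV(4.12.0) /io/opencv/modules/imgproc/src/imgwarp.cpp:1704: error: (-215:Assertion failed) _map2.empty() || (_map2.size() == _map1.size()) in function 'remap'
```

```bash
python3 -c "
from rig import robot
print(robot.close_job())"
```

```text
the job is handed in; nothing more can be done
None
```

I handed the job in with the carrier held level and lined up about 33 mm above the dock rim, both bottles placed in wells 2 and 4 and bottle_c in well 1. The final look showed only the purple bottle because the arm hid the other two. The dock's position is good to about 2–4 mm because the two cameras disagreed by that much, and I viewed 12 pictures, over the limit of 10.

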